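# Lay the bench meter on its back and switch it on

## Robot

A 7-joint arm with a two-finger parallel gripper is mounted at the origin on the work surface. World frame = base frame: x ahead of the robot, y to its left, z up, the work surface at z = 0. Lengths are in m, angles in degrees, forces in N, time in s.
With the tool pointing down it reaches from about 0.4 to 0.85 m from the base axis. Payload 6.9 kg.
Tool frame: the origin (TCP) lies between the finger pads; the fingertips stand 25 mm ahead of it and the grasp point (between the pads) lies 6 mm ahead of it; z points along the fingers, y is the direction in which the jaws open and shut (so a half turn about z gives the same grasp; the last joint's range is limited). The gripper opens to 85 mm and grips with 20 to 120 N. Pads are 22 mm wide; open, the fingers measure 114 mm over their backs; the gripper's body (76 mm by 85 mm) begins 54 mm behind the grasp point. The pads swing forward as they close: fully open they stand 13 mm farther back than shut.
Start: joints at [-65.117, 29.078, -13.613, 85.955, 7.202, 65.827, -8.869], TCP at [0.202, 0.592, 0.256] pointing down, gripper open.
Joint ranges: [-176.47, 176.47], [-13.61, 117.27], [-81.72, 77.17], [0.22, 143.17], [-87.28, 267.28], [10, 112.55], [-165.47, 165.47]. Speed limits (degrees/s): [136.94, 136.94, 180, 180, 180, 180, 180].

## Interface

Orientations are given as [roll, pitch, yaw] about the fixed x, y, z axes, in that order (R = Rz(yaw) Ry(pitch) Rx(roll)).
In Python, from rig import manip gives the robot as it stands.
- The arm moves only by the shell command python3 -m creep 'ROWS' [OPENING]. ROWS is JSON, a list of rows, each a list of 2 entries, a list of its own where there are three numbers: the shift along the tool's x, y, z in cm, then the turn, a rotation vector about the tool's x, y, z in rad. In form: [[[tx, ty, tz], [rx, ry, rz]], ...]. A call has 1 to 10 rows; each row shifts and turns the commanded pose from where the row before left it, along the tool's axes as they then stand; what a row does not reach is not made up. A row lasts 1/12 s, in which the tool goes at most 41.7 mm and 7.16 degrees, less where a joint would pass 70% of its speed; a pose out of reach is approached as far as the arm can. A call with a gripper value outside its range is refused whole. OPENING is the opening in per cent of the stroke, from 0 (shut) to 100 (fully open), set as the call begins (- or left out, the last holds). The fingers move at their own pace and stop on an object; the grip force is fixed at half the most. Time passes only in rows, so rows that do not move let the fingers close. It gives the time, the measured TCP pose, the force and the opening at its end, in the units of the state.
- manip.get_state(): the state, without advancing time (a new reading comes with each control period).
- manip.capture(name): name is "scene" or "top" or "wrist"; returns (picture, depth): 420x560x3 uint8, blue, green, red; 420x560 float32, m along the optical axis (not along the pixel's ray), 0 where there is no reading.
- manip.camera_params(name): a dict with "fx", "fy", "cx", "cy" (pixels), "T" (4x4, takes a point from camera to world coordinates); the wrist camera has in their place "tool_from_camera" (4x4, takes a point from camera to tool coordinates, whose origin is the TCP and whose axes are the flange's). Camera axes: x right, y up, looking along -z (the intrinsics and any distortion apply to the point x, -y, -z); pixel columns grow to the right and rows downward; lengths in m; the calibration is good to about 2 mm. A picture is of the moment at which its call begins: read the wrist's pose just before it. camera_params takes no time and is no camera call.
- manip.sign_off(): hands the job in, once; it reports no verdict.
The state is a dict: "time_s": time; "joint_positions": joint angles; "qd": joint speeds; "joint_torque": joint torques, N m; "tcp_pos": TCP position; "tcp_rot": TCP orientation; "force": force on the tool from outside, world axes, zero at the start; "torque": the same for the moment, N m; "grip_width": opening from 0.0 (shut) to 1.0 (fully open).
Only numpy, scipy, OpenCV 4.12 (cv2) and the standard library are available. Lean on these libraries where they do the work, as an engineer would, in place of code of your own. Each camera call takes 0.05 s, during which the arm holds its last target.

## Task

The meter has been left standing upright on its long edge on the bench, its face towards the robot. Push it over backwards where it stands, so that it lies flat on its back with its face looking up; then press its round power button fully in for a moment, let go and move clear. Only push and press it: do not lift or carry it or shove it across the bench, and leave the jar, mug, spool and screwdriver as they are.

Things in the scene. Friction and masses are not known exactly. Their poses are not given: they have to be found in the camera images.
- meter: Bench meter: loose grey box, 160 wide (y) x 100 tall (z) x 50 deep (x) mm, 420 to 780 g, standing on its underside (160 x 50), whose centre is the origin. x runs from face to back, y to the left of someone looking at the face, z up. Face at x = -25, flat back at x = +25 mm. The face starts towards the robot, turned up to 52 degrees either way. Lying on its back, its x points straight down
- meter_center (a point): Centre of the meter's box, 50 mm above its underside; axes as the meter's. Pushed on the face near its top edge, the meter tips about its lower back edge, passes its balance point at about 27 degrees and falls the rest of the way by itself; pushed low it may slide. Lying down its face is 50 mm above the bench
- power_top (a point): Centre of the outer end of the power button, 21 mm proud of the face: grey, round, 20 mm across, in a black housing (36 across, 12 high) in the lower right corner of the face (meter axes y = -45, z = 23 mm); pressed straight into the face. Above it (z = 63) is a black knob with a bright cap, 34 across, 8 high, not used; upper left a display, lower left three flush sockets
- power (a joint): Travel of the power button: 0 out, 0.005 m fully in; a spring brings it back out; fully in takes about 4 N
- jar: Glass jar with a metal lid, 60 mm across, 80 mm tall, loose; origin at the centre of its underside. Bystander
- mug: White mug, 76 mm across, 85 mm tall, with a handle, loose; origin at the centre of its underside. Bystander
- spool: Metal spool, 54 mm across, 48 mm tall, standing on end, loose; origin at the centre of its underside. Bystander
- driver: Screwdriver with a black handle, 200 mm long, lying crosswise on the bench beyond the meter, loose; origin under its middle, handle to its -x. Bystander
Mind the look-alikes: they are no part of the job. Leave any green or yellow look-alike of the meter alone.

How it is judged (in metres and radians):
On the way, in this order (a step that is already met when the one before it is completed fails the run):
1. the meter lies at rest flat on its back, face up (angle between meter's own x axis and vertical above 3.04 rad and height (world z) of meter_center below 0.032 m and linear speed of meter below 0.03 m/s), for 0.2 s.
2. the power button is pressed fully in by the fingers (value of joint power above 0.004 m and contact force between the fingers and meter above 0.5 N and angle between meter's own x axis and vertical above 3.04 rad), for 0.15 s.
At the end, for the whole second after the job is handed in: The meter lies at rest on its back on the bench, face up within about 6 degrees, its underside within 130 mm of where it began, and the power button, having been pressed at least 4 of its 5 mm for 0.15 s, is out again (angle between meter's own x axis and vertical above 3.04 rad and height (world z) of meter_center below 0.032 m and linear speed of meter below 0.02 m/s and value of joint power below 0.002 m and distance of meter from where it was at the start of the episode below 0.13 m); the robot touches nothing.
It fails at once if the meter was lifted off the bench (height (world z) of meter_center above 0.07 m or (angle between meter's own x axis and vertical above 2.9 rad and height (world z) of meter_center above 0.045 m)).
It fails at once if the meter was shoved or carried across the bench (distance of meter from where it was at the start of the episode above 0.15 m).
It fails at once if the meter was tipped onto its face (angle between meter's own x axis and vertical below 0.8 rad).
It fails at once if a bystander was moved (distance of any of jar, mug, spool from where it was at the start of the episode above 0.02 m or distance of driver from where it was at the start of the episode above 0.03 m).
It fails at once if a bystander was tipped over (angle between any of jar, mug, spool's own z axis and vertical above 0.5 rad).
It also fails if it takes over 40 s, if anything falls off the work surface, if the arm or the gripper's body presses on something with over 40 N, if the wrist force passes 120 N, or if a joint passes its speed limit or range.

## Working session

There is one attempt and no reset: what is moved stays moved. The work goes in short steps, Python scripts to look and compute and a shell command to move; the robot and the scene stay as the last step left them, time stands still between calls to the robot, and variables do not carry over. Pictures are saved under pics/ and viewed, and the job is handed in when it is done.

```bash
mkdir -p pics; ls; python3 - <<'E'
from rig import manip
import cv2,numpy as np
s=manip.get_state()
print({k:np.round(v,3).tolist() for k,v in s.items()})
for n in("scene","top"):
    im,d=manip.capture(n); cv2.imwrite(f"pics/{n}0.png",im); np.save(f"{n}0.npy",d)
    p=manip.camera_params(n); print(n,{k:np.round(v,3).tolist() for k,v in p.items()}, (d>0).mean())
E
```

```text
pics
{'time_s': 0.0, 'joint_positions': [-65.117, 29.127, -13.607, 86.01, 7.203, 65.829, -8.869], 'qd': [-0.068, 0.039, 0.013, -0.006, -0.067, -0.028, -0.066], 'joint_torque': [0.001, -62.061, -2.187, -24.965, 0.013, 0.012, 0.0], 'tcp_pos': [0.202, 0.591, 0.255], 'tcp_rot': [-179.893, 0.004, 161.161], 'force': [0.271, 0.078, 0.441], 'torque': [0.018, -0.059, 0.028], 'grip_width': 0.999}
scene {'fx': 437.039, 'fy': 437.039, 'cx': 283.573, 'cy': 209.941, 'T': [[-0.152, -0.799, 0.583, 1.267], [0.988, -0.125, 0.086, 0.099], [0.004, 0.589, 0.808, 1.123], [0.0, 0.0, 0.0, 1.0]]} 0.996016156462585
top {'fx': 401.122, 'fy': 401.122, 'cx': 281.449, 'cy': 204.926, 'T': [[0.026, 0.995, -0.093, 0.369], [-1.0, 0.025, -0.015, -0.013], [-0.013, 0.094, 0.996, 1.232], [0.0, 0.0, 0.0, 1.0]]} 0.9958673469387755
```

View pics/scene0.png

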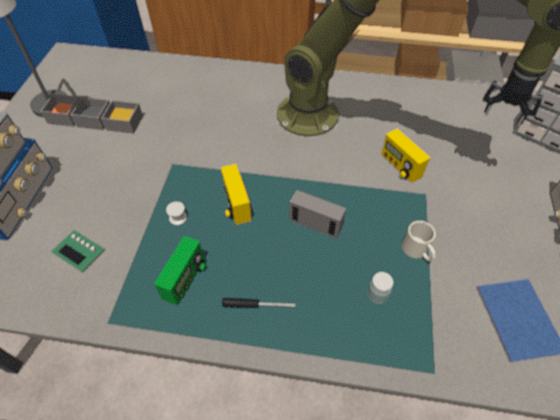

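View pics/top0.png

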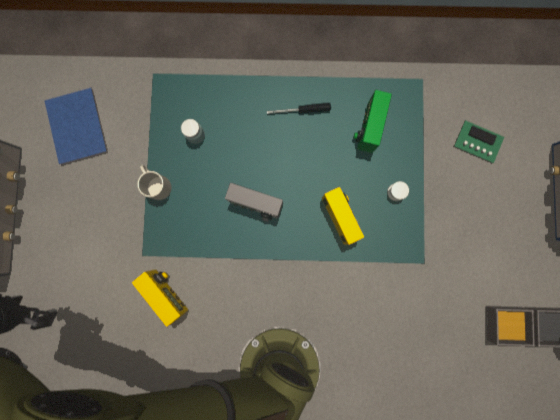

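The top view shows the grey meter at about (253,201), with its knob and button at (267,213) on the robot side. The look-alikes are yellow (343,216), yellow (159,298) and green (375,118). Only the grey one fits. Next I'll take an enlarged crop and measure it.

```bash
cat > h.py <<'E'
from rig import manip
import cv2,numpy as np
def cloud(n,d):
    p=manip.camera_params(n); v,u=np.mgrid[0:420,0:560]
    P=np.stack([(u-p['cx'])/p['fx']*d,-(v-p['cy'])/p['fy']*d,-d],-1)
    return P@p['T'][:3,:3].T+p['T'][:3,3]
def ray(n,u,v,z):
    p=manip.camera_params(n); r=p['T'][:3,:3]@np.array([(u-p['cx'])/p['fx'],-(v-p['cy'])/p['fy'],-1]); o=p['T'][:3,3]
    return o+r*(z-o[2])/r[2]
E
python3 - <<'E'
from h import *
im=cv2.imread('pics/top0.png'); d=np.load('top0.npy')
cv2.imwrite('pics/crop0.png',cv2.resize(im[160:250,200:320],None,fx=6,fy=6,interpolation=cv2.INTER_CUBIC))
W=cloud('top',d)
print('bench z',np.median(W[220:250,170:320,2]))
m=np.zeros((420,560),bool); m[170:235,215:295]=True
hsv=cv2.cvtColor(im,cv2.COLOR_BGR2HSV)
m&=(W[...,2]>0.085)
print(m.sum(),np.median(W[m][:,2]))
g=m&(hsv[...,1]<60)
r=cv2.minAreaRect(np.argwhere(g)[:,::-1].astype(np.float32)); b=cv2.boxPoints(r); print(r,b)
q=np.array([ray('top',*x,0.1) for x in b]); print(q.round(3)); print('centre',q.mean(0),[np.linalg.norm(q[i]-q[i-1]) for i in range(4)])
# all grey-ish objs heights
for (u,v,nm) in[(191,130,'jar'),(153,185,'mug'),(399,191,'spool'),(300,109,'driver'),(343,216,'yel'),(375,118,'green'),(159,298,'yel2')]: print(nm,W[v-3:v+4,u-3:u+4].reshape(-1,3).mean(0).round(3))
E
```

```text
bench z 0.0010268959007674328
1032 0.099923288225224
((253.50001525878906, 198.99998474121094), (55.97230911254883, 18.024980545043945), 18.434947967529297) [[224.1     198.69998]
 [229.8     181.59998]
 [282.90002 199.29999]
 [277.2     216.4    ]]
[[0.489 0.168 0.1  ]
 [0.538 0.153 0.1  ]
 [0.491 0.001 0.1  ]
 [0.442 0.015 0.1  ]]
centre [0.49018384 0.08425385 0.1       ] [np.float64(0.1593462400353404), np.float64(0.051523834642376504), np.float64(0.15996254881658534), np.float64(0.05121657418691826)]
jar [0.686 0.271 0.103]
mug [0.536 0.405 0.005]
spool [ 0.53  -0.342  0.048]
driver [ 0.784 -0.044  0.017]
yel [ 0.448 -0.17   0.1  ]
green [ 0.734 -0.259  0.099]
yel2 [0.206 0.338 0.1  ]
```

View pics/crop0.png

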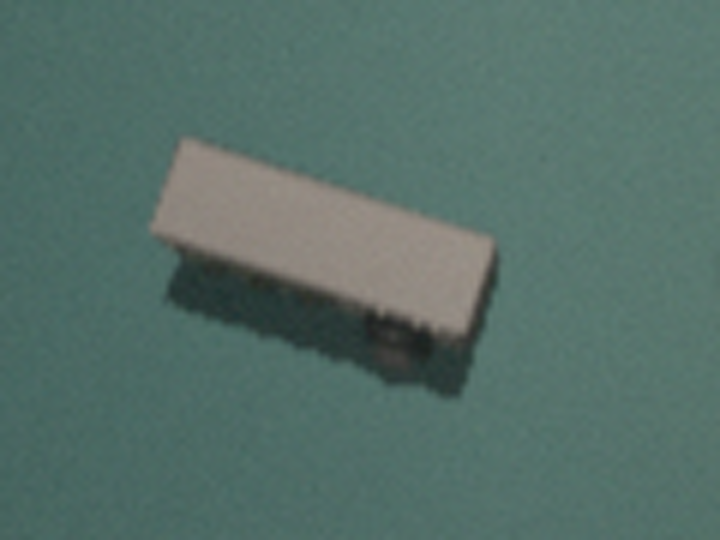

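The crop shows a grey box with the dark knob and button at lower right, on the robot-facing side near (400,335) in the crop. So this is the meter. Its centre is (0.490, 0.084), its top is at 0.100, its footprint is 160x51 mm and its yaw is about -16.4°. Next: shut the gripper, align yaw to about 163.6°, and travel high to about 45 mm short of the face.

```bash
python3 -m creep '[[[0,0,0],[0,0,-0.042]],[[-1,-1.2,0],[0,0,0]],[[-1.8,-2.1,0],[0,0,0]],[[-2.2,-2.7,0],[0,0,0]],[[-2.2,-2.7,0],[0,0,0]],[[-2.2,-2.7,0],[0,0,0]],[[-2.2,-2.7,0],[0,0,0]],[[-2.2,-2.7,0],[0,0,0]],[[-2.2,-2.7,0],[0,0,0]],[[-2.2,-2.7,0],[0,0,0]]]' 0
```

```text
time_s: 0.93
tcp_pos: [0.3138, 0.3253, 0.2561]
tcp_rot: [-180.0, -0.0, 163.6]
force: [0.8, -0.2, 1.6]
grip_width: 0.004
```

```bash
python3 -m creep '[[[-2.2,-2.7,0],[0,0,0]],[[-2.2,-2.7,0],[0,0,0]],[[-2.2,-2.7,0],[0,0,0]],[[-2.2,-2.7,0],[0,0,0]],[[-2.2,-2.5,0],[0,0,0]],[[-2.2,-2.4,0],[0,0,0]],[[-1.5,-1.7,0],[0,0,0]],[[-1.0,-1.0,0],[0,0,0]],[[0,0,0],[0,0,0]],[[0,0,0],[0,0,0]]]'
python3 - <<'E'
from h import *
s=manip.get_state();print(s['tcp_pos'],s['tcp_rot'],s['force'])
im,d=manip.capture('wrist');cv2.imwrite('pics/w1.png',im)
im,d=manip.capture('scene');cv2.imwrite('pics/s1.png',im)
E
```

```text
time_s: 1.77
tcp_pos: [0.4121, 0.1057, 0.2561]
tcp_rot: [-180.0, -0.0, 163.5]
force: [-0.9, 1.0, 0.2]
grip_width: 0.003
[0.41206284 0.10573107 0.25606236] [-1.79986463e+02 -3.37364375e-02  1.63453265e+02] [-0.90873765  0.95947766  0.17420279]
```

View pics/w1.png

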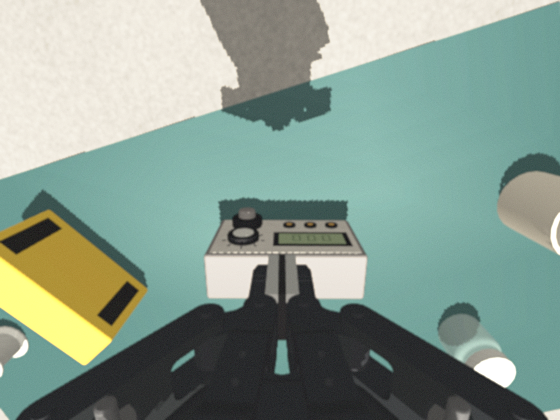

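View pics/s1.png

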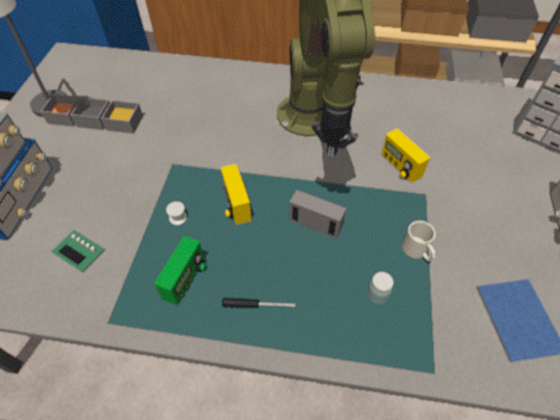

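The wrist view shows the fingers at u≈283 and the meter spanning u 206–366, so they are centred and aligned. The knob is at (243,236) and the button at (247,215). Now I'll descend to TCP z≈0.107.

```bash
python3 -m creep '[[[0,0,1],[0,0,0]],[[0,0,2],[0,0,0]],[[0,0,2.4],[0,0,0]],[[0,0,2.4],[0,0,0]],[[0,0,2.4],[0,0,0]],[[0,0,2.2],[0,0,0]],[[0,0,1.5],[0,0,0]],[[0,0,1],[0,0,0]],[[0,0,0],[0,0,0]],[[0,0,0],[0,0,0]]]'
python3 - <<'E'
from h import *
im,d=manip.capture('wrist');cv2.imwrite('pics/w2.png',im)
E
```

```text
time_s: 2.7
tcp_pos: [0.4116, 0.1071, 0.1071]
tcp_rot: [-180.0, -0.1, 163.7]
force: [-0.9, 0.2, -0.4]
grip_width: -0.002
```

View pics/w2.png

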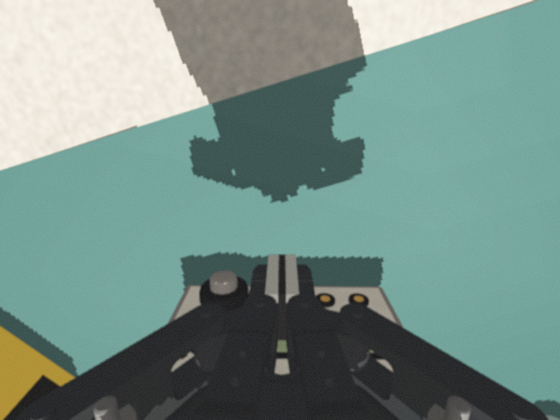

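The fingers are centred between the button (223,283) and the sockets (325–360,299), in front of the face. Pushing forward.

```bash
python3 -m creep '[[[-0.8,0,0],[0,0,0]],[[-0.8,0,0],[0,0,0]],[[-0.8,0,0],[0,0,0]],[[-0.5,0,0],[0,0,0]],[[-0.5,0,0],[0,0,0]],[[-0.5,0,0],[0,0,0]],[[-0.4,0,0],[0,0,0]],[[-0.4,0,0],[0,0,0]],[[-0.4,0,0],[0,0,0]],[[0,0,0],[0,0,0]]]'
python3 - <<'E'
from h import *
im,d=manip.capture('scene');cv2.imwrite('pics/s3.png',cv2.resize(im[150:270,230:390],None,fx=4,fy=4))
E
```

```text
time_s: 3.58
tcp_pos: [0.4612, 0.0915, 0.1071]
tcp_rot: [-180.0, -0.0, 163.6]
force: [0.3, 0.0, -0.5]
grip_width: -0.002
```

View pics/s3.png

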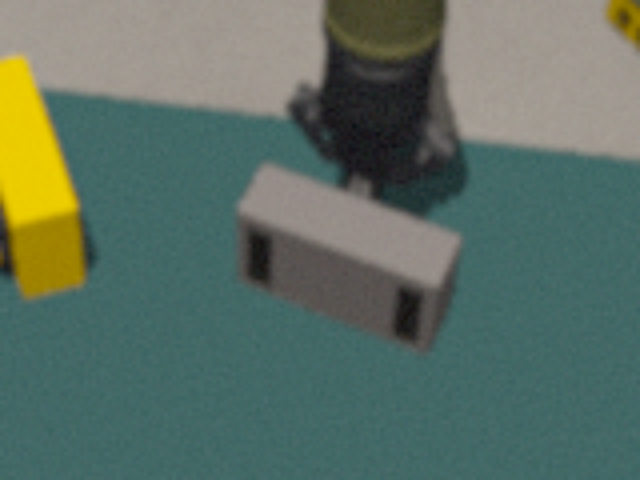

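The fingers are at the face with the meter still nearly upright. Continuing.

```bash
python3 -m creep '[[[-0.4,0,0],[0,0,0]],[[-0.4,0,0],[0,0,0]],[[-0.4,0,0],[0,0,0]],[[-0.4,0,0],[0,0,0]],[[-0.4,0,0],[0,0,0]]]'
python3 - <<'E'
from h import *
im,d=manip.capture('scene');cv2.imwrite('pics/s4.png',cv2.resize(im[150:270,230:390],None,fx=4,fy=4))
E
```

```text
time_s: 4.05
tcp_pos: [0.481, 0.086, 0.1074]
tcp_rot: [180.0, 0.0, 163.6]
force: [-1.8, 0.1, 2.3]
grip_width: 0.0
```

View pics/s4.png

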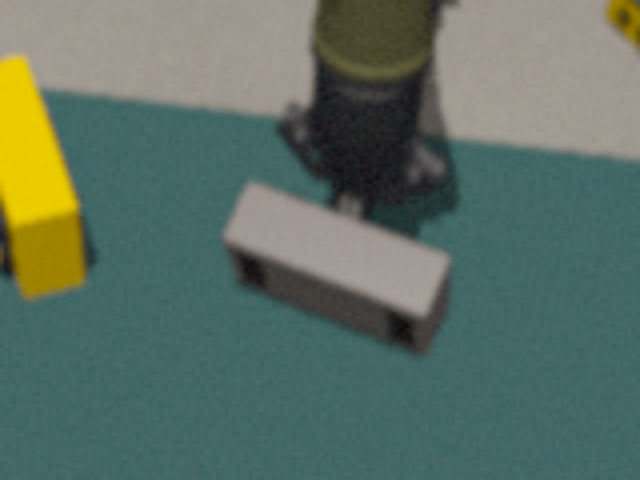

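It is tipping and its lower back edge is staying put. Continuing to push.

```bash
python3 -m creep '[[[-0.4,0,0],[0,0,0]],[[-0.4,0,0],[0,0,0]],[[-0.4,0,0],[0,0,0]],[[-0.4,0,0],[0,0,0]],[[-0.4,0,0],[0,0,0]],[[0,0,0],[0,0,0]]]'
python3 - <<'E'
from h import *
im,d=manip.capture('scene');cv2.imwrite('pics/s5.png',cv2.resize(im[150:270,230:390],None,fx=4,fy=4))
E
```

```text
time_s: 4.6
tcp_pos: [0.5006, 0.0801, 0.1073]
tcp_rot: [180.0, 0.1, 163.5]
force: [0.4, 0.9, -0.2]
grip_width: -0.002
```

View pics/s5.png

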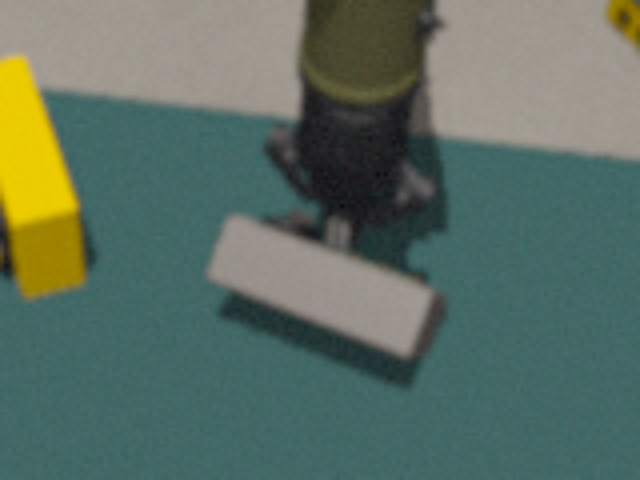

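It is near or past its balance point, with little force. I'll push a little more, then wait.

```bash
python3 -m creep '[[[-0.3,0,0],[0,0,0]],[[-0.3,0,0],[0,0,0]],[[0,0,0],[0,0,0]],[[0,0,0],[0,0,0]],[[0,0,0],[0,0,0]]]'
python3 - <<'E'
from h import *
im,d=manip.capture('scene');cv2.imwrite('pics/s6.png',cv2.resize(im[150:270,230:390],None,fx=4,fy=4))
E
```

```text
time_s: 5.07
tcp_pos: [0.5051, 0.0787, 0.1073]
tcp_rot: [-180.0, -0.0, 163.6]
force: [-0.3, -1.2, -0.7]
grip_width: 0.002
```

View pics/s6.png

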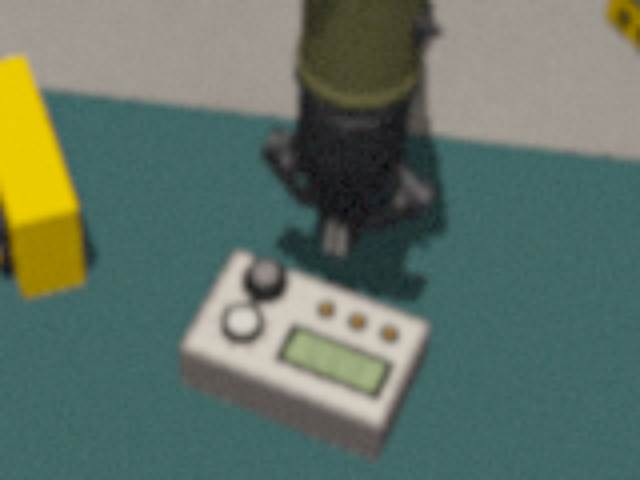

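It is lying flat, face up. The power button is in its black housing at crop (265,275), and the bright-capped knob, not used, is at (243,322). I'll raise the arm and measure the button from two views.

```bash
python3 -m creep '[[[0.5,0,-0.5],[0,0,0]],[[1.5,0,-1.5],[0,0,0]],[[2,0,-1.5],[0,0,0]],[[2,0,-1.5],[0,0,0]],[[1,0,-1],[0,0,0]],[[0,0,0],[0,0,0]],[[0,0,0],[0,0,0]]]'
python3 - <<'E'
from h import *
for n in('scene','top','wrist'):
    s=manip.get_state()
    im,d=manip.capture(n);cv2.imwrite(f'pics/{n}7.png',im);np.save(f'{n}7.npy',d)
    if n=='wrist': np.save('wp.npy',np.r_[s['tcp_pos'],s['tcp_rot']]); print(s['tcp_pos'],s['tcp_rot']);print(manip.camera_params('wrist'))
s=cv2.imread('pics/scene7.png')[200:260,265:345];t=cv2.imread('pics/top7.png')[150:230,215:315]
cv2.imwrite('pics/c7.png',np.vstack([cv2.resize(s,(400,300),interpolation=2),cv2.resize(t,(400,300),interpolation=2)]))
W=cloud('scene',np.load('scene7.npy'))
m=np.zeros((420,560),bool);m[200:270,265:345]=1
m&=W[...,2]>0.06; q=W[m]; print(m.sum(), np.percentile(q[:,2],[5,50,95]))
hi=q[q[:,2]>0.067]; print(len(hi),hi.mean(0),np.argwhere(m&(W[...,2]>0.067)).mean(0))
f=(W[...,2]>0.045)&(W[...,2]<0.056);f[:205]=0;f[265:]=0;f[:,:270]=0;f[:,:][:,342:]=0
print('face',f.sum(),np.median(W[f][:,2]),W[f].mean(0)); r=cv2.minAreaRect(W[f][:,:2].astype(np.float32)*1000);print(r)
E
```

```text
time_s: 5.7
tcp_pos: [0.4382, 0.0988, 0.168]
tcp_rot: [179.9, 0.1, 163.6]
force: [1.1, -0.1, -0.6]
grip_width: 0.002
[0.43862287 0.098337   0.16703354] [1.79998031e+02 2.80561344e-02 1.63547652e+02]
{'fx': 314.41148037706415, 'fy': 314.41148037706415, 'cx': 281.57524666906716, 'cy': 207.67068401464132, 'tool_from_camera': array([[-3.79968584e-04,  9.48796047e-01,  3.15889090e-01,
         7.93586801e-02],
       [ 9.99999858e-01,  4.78337854e-04, -2.33868585e-04,
        -4.47142337e-04],
       [-3.72995298e-04,  3.15888956e-01, -9.48796094e-01,
        -1.18117314e-01],
       [ 0.00000000e+00,  0.00000000e+00,  0.00000000e+00,
         1.00000000e+00]])}
123 [0.06019183 0.06352277 1.12348365]
40 [0.76898134 0.04974662 0.41313603] [222.125 299.725]
face 1397 0.05080296571906784 [0.57365627 0.06783025 0.05078414]
((566.0214233398438, 61.88895034790039), (160.98703002929688, 103.65655517578125), 73.66926574707031)
```

View pics/c7.png

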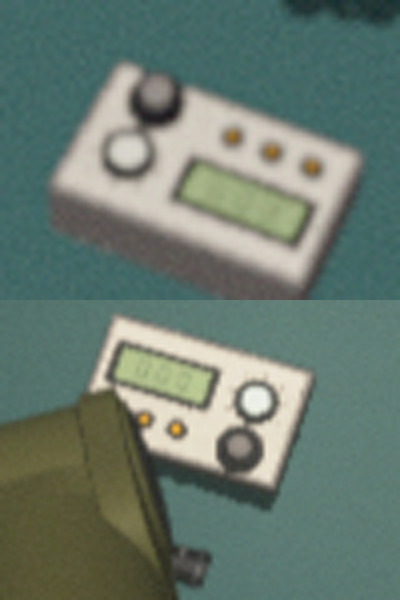

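View pics/wrist7.png

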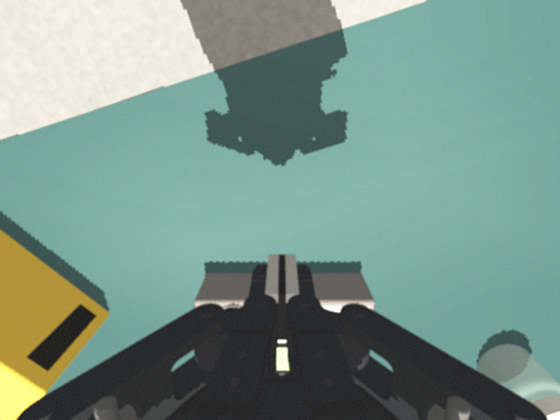

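Top row is the scene view, with the button at about (157,92) in the crop. Bottom row is the top view, with the button at about (239,450). The bright knob lies next to it on the far side.

```bash
python3 - <<'E'
from h import *
a=ray('scene',265+157/5-.4,200+92/5-.4,.071); b=ray('top',215+239/4-.4,150+150/3.75-.4,.071); print(a,b)
c=np.array([.5660,.0619]); yaw=np.radians(-16.35); ex=np.array([np.cos(yaw),np.sin(yaw)]); ey=np.array([-ex[1],ex[0]])
p=c-27*.001*ex-.045*ey; print('from face model',p)
t=(a[:2]+b[:2]+p)/3; s=manip.get_state(); y=np.radians(s['tcp_rot'][2]); R=np.array([[np.cos(y),np.sin(y)],[np.sin(y),-np.cos(y)]])
print('target',t,'tool shift cm',R.T@(t-s['tcp_pos'][:2])*100,s['tcp_pos'])
E
```

```text
[0.53183245 0.02742784 0.071     ] [0.5222809  0.02654913 0.071     ]
from face model [0.52742419 0.02632041]
target [0.52717918 0.02676579] tool shift cm [-10.52515516  -4.33940252] [0.43854273 0.09821164 0.16677619]
```

All three estimates agree to within about 5 mm, so I'll move above the button and then descend.

```bash
python3 -m creep '[[[-1.0,-0.4,0],[0,0,0]],[[-2.0,-0.8,0],[0,0,0]],[[-2.5,-1.0,0],[0,0,0]],[[-2.5,-1.0,0],[0,0,0]],[[-1.5,-0.7,0],[0,0,0]],[[-1,-0.4,0],[0,0,0]],[[0,0,2],[0,0,0]],[[0,0,2],[0,0,0]],[[0,0,1],[0,0,0]],[[0,0,0],[0,0,0]]]'
python3 - <<'E'
from h import *
c=[]
for n,(u,v) in(('scene',(296,218)),('top',(275,190))):
    im,d=manip.capture(n); c.append(cv2.resize(im[v-35:v+35,u-45:u+45],(540,290) if 0 else (450,300),interpolation=2))
cv2.imwrite('pics/c8.png',np.vstack(c))
im,d=manip.capture('wrist');cv2.imwrite('pics/w8.png',im)
E
```

```text
time_s: 6.68
tcp_pos: [0.5252, 0.0273, 0.1148]
tcp_rot: [-179.9, -0.3, 163.6]
force: [-0.7, 0.4, 0.3]
grip_width: 0.002
```

View pics/c8.png

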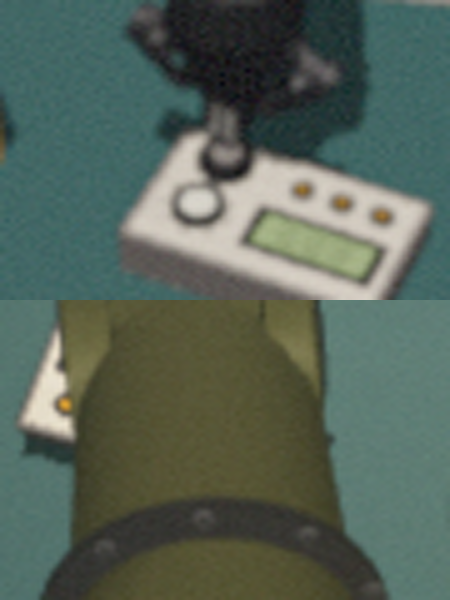

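View pics/w8.png

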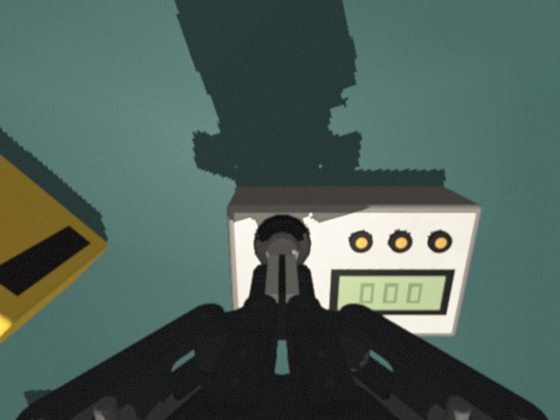

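The wrist view shows the fingertips directly over the button, with the housing at about (282,241). I'll cast that back to check alignment along tool x.

```bash
python3 - <<'E'
from h import *
s=manip.get_state();p=manip.camera_params('wrist');T=p['tool_from_camera']
im=cv2.imread('pics/w8.png');cv2.imwrite('pics/w8c.png',cv2.resize(im[200:290,230:335],None,fx=6,fy=6,interpolation=2))
for u,v,z in((282,242,.062),(282,244,.071),(282,216,.062),(282,230,.071)):
    r=T[:3,:3]@np.array([(u-p['cx'])/p['fx'],-(v-p['cy'])/p['fy'],-1]);o=T[:3,3]
    zt=s['tcp_pos'][2]-z; print(u,v,(o+r*(zt-o[2])/r[2]).round(4))
print(s['tcp_pos'])
E
```

```text
282 242 [-0.0004 -0.0002  0.0558]
282 244 [ 0.0025 -0.0002  0.0468]
282 216 [ 0.0163 -0.0002  0.0558]
282 230 [ 0.0111 -0.0002  0.0468]
[0.52691738 0.0277124  0.11775967]
```

View pics/w8c.png

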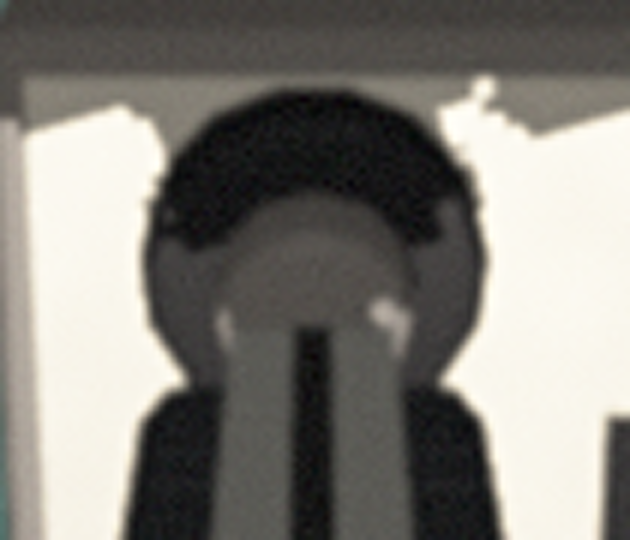

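Aligned to within a few mm. Descending gently, watching the force.

```bash
python3 -m creep '[[[-0.1,0,0.5],[0,0,0]],[[0,0,0.5],[0,0,0]],[[0,0,0.5],[0,0,0]],[[0,0,0.3],[0,0,0]],[[0,0,0.2],[0,0,0]],[[0,0,0.2],[0,0,0]],[[0,0,0],[0,0,0]],[[0,0,0],[0,0,0]]]'
```

```text
time_s: 7.5
tcp_pos: [0.5274, 0.0273, 0.0953]
tcp_rot: [-180.0, -0.0, 163.6]
force: [-0.7, 0.7, 0.5]
grip_width: 0.001
```

```bash
python3 -m creep '[[[0,0,0.15],[0,0,0]],[[0,0,0.15],[0,0,0]],[[0,0,0.1],[0,0,0]],[[0,0,0],[0,0,0]]]'; python3 -m creep '[[[0,0,0.1],[0,0,0]],[[0,0,0],[0,0,0]]]'
```

```text
time_s: 7.83
tcp_pos: [0.5275, 0.0273, 0.0913]
tcp_rot: [-180.0, 0.0, 163.6]
force: [-1.2, 0.3, 3.5]
grip_width: -0.002
time_s: 8.0
tcp_pos: [0.5275, 0.0273, 0.091]
tcp_rot: [180.0, 0.0, 163.6]
force: [-2.3, 0.5, 10.2]
grip_width: 0.0
```

The force has risen from 3.5 N to 10.2 N with almost no travel, so the button has bottomed out. I'll hold, then release and retreat.

```bash
python3 -m creep '[[[0,0,0.05],[0,0,0]],[[0,0,0],[0,0,0]],[[0,0,0],[0,0,0]],[[0,0,0],[0,0,0]],[[0,0,0],[0,0,0]]]'; python3 -m creep '[[[0,0,-0.3],[0,0,0]],[[0,0,-0.5],[0,0,0]],[[0,0,-1],[0,0,0]],[[0,0,-2],[0,0,0]],[[0,0,-3],[0,0,0]],[[2,0,-3],[0,0,0]],[[3,0,-2],[0,0,0]],[[3,0,-1],[0,0,0]],[[2,0,0],[0,0,0]],[[0,0,0],[0,0,0]]]'
python3 - <<'E'
from h import *
im,d=manip.capture('scene');cv2.imwrite('pics/s9.png',im);W=cloud('scene',d)
c=im[190:270,255:355];cv2.imwrite('pics/s9c.png',cv2.resize(c,None,fx=6,fy=6,interpolation=2))
f=(W[...,2]>0.045)&(W[...,2]<0.056);f[:205]=0;f[265:]=0;f[:,:270]=0;f[:,342:]=0
Q=W[f];print(cv2.minAreaRect(Q[:,:2].astype(np.float32)*1000),np.median(Q[:,2]))
print(np.linalg.lstsq(np.c_[Q[:,:2],np.ones(len(Q))],Q[:,2],rcond=None)[0])
print('button',W[216:221,294:299,2].round(3))
s=manip.get_state();print(s['time_s'],s['tcp_pos'],s['force'])
E
```

```text
time_s: 8.42
tcp_pos: [0.5275, 0.0273, 0.0909]
tcp_rot: [180.0, 0.0, 163.6]
force: [-4.5, -0.3, 14.9]
grip_width: -0.003
time_s: 9.25
tcp_pos: [0.4281, 0.0566, 0.2191]
tcp_rot: [180.0, -0.0, 163.7]
force: [-1.2, -0.1, -1.1]
grip_width: -0.0
((566.7911987304688, 61.75211715698242), (159.7879638671875, 103.41938781738281), 73.31094360351562) 0.050786893705575986
[-0.00424918  0.0005642   0.05320711]
button [[0.069 0.074 0.072 0.07  0.069]
 [0.074 0.072 0.068 0.071 0.065]
 [0.069 0.071 0.073 0.07  0.072]
 [0.069 0.069 0.073 0.07  0.07 ]
 [0.068 0.07  0.068 0.062 0.066]]
9.3 [0.43027416 0.05611432 0.2189476 ] [ 0.25169826 -0.71915416  0.24574382]
```

View pics/s9.png

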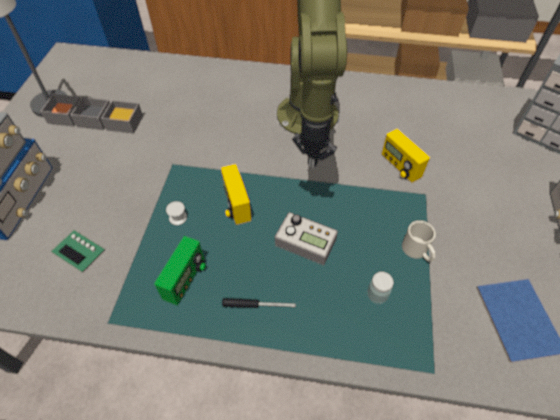

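View pics/s9c.png

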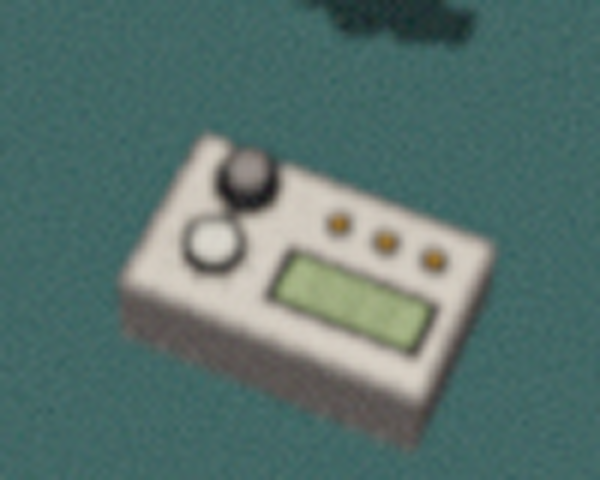

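The meter is flat, the button is back out at about 0.071, the arm is clear and the bystanders have not moved. Handing in.

```bash
python3 -c "
from rig import manip
print(manip.sign_off())"
```

```text
the job is handed in; nothing more can be done
None
```

I pushed the grey meter over backwards where it stood, using shut fingers near the top edge of its face. I then pressed its power button from above, held it about 0.5 s, released it and moved clear, and handed the job in at about 9.3 s.

**Meter:** In the last view its face is 51 mm above the bench and level to about 0.3°. The face outline did not shift by more than about 1 mm during the press. From where the face now lies, the meter's underside is roughly 35 mm from its starting place.

**Button:** The force rose from 3.5 N to about 15 N with the fingertips stopped at about 66 mm. That matches the button's end of travel and is above the 62 mm housing. Afterwards the button read about 70 mm high, so it is out again.

**Bystanders:** The jar, mug, spool and screwdriver are at the same pixels as at the start, and the robot touches nothing.

**Disagreement:** The two cameras placed the button about 10 mm apart along x. I used the mean with the estimate from the face outline, and the wrist view then confirmed it to within a few mm.

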